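# Level the trunnion jig and pin it

## Robot

A 6-joint arm with a two-finger parallel gripper is mounted at the origin on a cart in front of the work surface, level with it; the furniture and walls round the work are solid. World frame = base frame: x ahead of the robot, y to its left, z up, the work surface at z = 0. Lengths are in mm, angles in degrees, forces in N, time in s.
With the tool pointing down it reaches from about 350 to 850 mm from the base axis. Payload 8.1 kg.
Tool frame: the origin (TCP) lies between the finger pads; the fingertips stand 17 mm ahead of it and the grasp point (between the pads) lies 2 mm behind it; z points along the fingers, y is the line along which they close (so a half turn about z gives the same grasp; the last joint's range is limited). The gripper opens to 85 mm and grips with 20 to 120 N. Pads are 22 mm wide; open, the fingers measure 114 mm over their backs; the gripper's body (76 mm by 85 mm) begins 54 mm behind the grasp point. The pads swing forward as they close: fully open they stand 13 mm farther back than shut.
Start: joints at [-73.362, 7.471, 85.268, -0, 87.261, -4.893], TCP at [220.23, -558.126, 248.292] pointing down, gripper open.
Joint ranges: [-169.43, 169.43], [-51.17, 129.36], [1.28, 143.12], [-76.62, 256.62], [0, 156.53], [-152.29, 152.29]. Speed limits (degrees/s): [136.94, 136.94, 159.86, 180, 180, 180].

## Interface

Orientations are given as [roll, pitch, yaw] about the fixed x, y, z axes, in that order (R = Rz(yaw) Ry(pitch) Rx(roll)).
In Python, from bench import sense, snapshot, hand_in, trace, place_of gives the robot as it stands.
- The arm moves only by the shell command python3 -m handwheel 'ROWS' [FORCE]. ROWS is JSON, a list of rows, each a list of 7 numbers: the opening, from -1 (shut) to 1 (fully open), then the shift along the tool's x, y, z in cm, then the turn, a rotation vector about the tool's x, y, z in rad. A call has 1 to 12 rows; each row shifts and turns the commanded pose from where the row before left it, along the tool's axes as they then stand; what a row does not reach is not made up. A row lasts 1/12 s, in which the tool goes at most 41.7 mm and 7.16 degrees, less where a joint would pass 70% of its speed; a pose out of reach is approached as far as the arm can. A call with a gripper value outside its range is refused whole. The fingers move at their own pace and stop on an object; FORCE is the grip in N (left out, the last holds). Time passes only in rows, so rows that do not move let the fingers close. It gives the time, the measured TCP pose, the force, the opening and the grip force at its end, in the units of the state.
- sense(): the state, without advancing time (a new reading comes with each control period).
- snapshot(name): name is "scene" or "side" or "wrist"; returns a dict with "image" (400x640x3 uint8, red, green, blue), "intrinsics" (3x3 intrinsics, pixels), "R" (3x3) and "t" (3): a world point X has camera coordinates R X + t. Camera axes: x right, y down, z forward; pixel columns grow to the right and rows downward; lengths in mm; the calibration is good to about 2 mm. A picture is of the moment at which its call begins. There is no depth.
- hand_in(): hands the job in; it is judged then, once.
Trained networks look in a picture, given as the dict that the camera call returned (one of the last four; its "shot" number tells which), for a name from the list of things; names that differ only in an ending like _2 or _b are one class to them, and where a whole thing is asked for, a point or a joint stands for the part that bears it (a point fixed in the world has none). Each returns a list of dicts, best first, with "conf" (0 to 1); they miss things now and then, are a little off and sometimes report something else, mostly with a low value. They report only what shows in the picture. A call takes as long as a camera call. They do not tell look-alikes from the thing itself.
- trace(picture, query): "pixels" (400x640 bool, what is visible of it).
- place_of(picture, query): "location" ([x, y, z] in mm, in world coordinates, good to about 4 mm: a listed point, or the origin of a listed thing).
The state is a dict: "time": time; "joint_pos": joint angles; "qd": joint speeds; "joint_efforts": joint torques, N m; "tool_pos": TCP position; "tcp_rot": TCP orientation; "ft_force": force on the tool from outside, world axes, zero at the start; "wrist_torque": the same for the moment, N m; "finger_gap": finger opening in mm; "grip_force": force on a finger pad.
Only numpy, scipy, OpenCV 4.12 (cv2) and the standard library are available. Lean on these libraries where they do the work, as an engineer would, in place of code of your own. Each camera call takes 0.05 s, during which the arm holds its last target. There are 200 camera calls.

## Task

Swing the tilted table of the trunnion fixture down until it is level against its stops, then lock it there: take the longer of the two pins standing in the rack and put it down through the guide hole on top of the fixture, fully home with its collar on the guide plate. Let go and leave the table level with the pin in.

Things in the scene. Friction and masses are not known exactly. Their poses are not given: they have to be found in the camera images.
- cradle (a joint): Tilt (rad) of the steel table, a plate 150 (x) x 100 x 10 mm on a pivot along the fixture's y, through its middle, 80 mm up. 0 = level on stop posts (its limit); positive = near (-x) edge raised; at most 0.85. Stiff: stays where left; 3 N down 50 mm from the axis turns it. A clamped block covers its middle, 18 mm either side of the axis, to 28 mm above the axis; bare beyond.
- press_edge (a point): Point on the tilting table's upper face, 15 mm inside the middle of its near edge, 60 mm from the axis. It turns with the table: x in the plate, away from the near edge, y along the axis, z out of the upper face. 85 mm up when level. The pin rack is left of the fixture; a tall white press stands behind the gap between: pass it in front, less than 0.5 m ahead of the robot.
- lock_hole (a point): Mouth centre of the 17 mm guide hole (flared to 23) in the 44 x 44 x 14 mm guide plate, the fixture's top, 141 mm up, at its right end. Fixed; x away from the robot, y along the pivot axis towards the table, z up. The axis is 61 mm straight below; table middle 95 mm along +y. 5 mm under the plate an index block turns with the table; its 17 mm hole is in line only when level.
- lock_pin: Longer of 2 upright pins, 70 mm apart in a rack 38 mm high on feet, 16 mm deep in it. Origin at the lower tip, z up. Shank 12 mm dia, 46 long, tapered foot; collar 26 mm dia, 5 thick; dark grip 20 mm dia, 51 to 89 mm above the tip. 80 g. Home: collar on the guide plate, tip 46 mm below the hole's mouth. The other pin has a 22 mm shank, so its head stands 24 mm lower: too short to lock.
There are look-alikes about, which are no part of the job. What is shaped like the lock_pin but blue or red is not meant.

How it is judged:
By the outcome, as a careful person would: the job done as asked, in the order asked, and still so for the second after the job is handed in, with the robot touching nothing.
It also fails if it takes over 64 s, if anything falls off the work surface, if the arm or the gripper's body presses on something with over 40 N, if the wrist force passes 120 N, or if a joint passes its speed limit or range.

## Working session

There is one attempt and no reset: what is moved stays moved. The work goes in short steps, Python scripts to look and compute and a shell command to move; the robot and the scene stay as the last step left them, time stands still between calls to the robot, and variables do not carry over. Pictures are saved under pics/ and viewed, at most 11 in all, crops included, and the job is handed in when it is done.

```bash
mkdir -p pics; cat > h.py <<'E'
import numpy as np, cv2
from bench import sense, snapshot, trace, place_of
def save(p,name,crop=None,s=1):
    im=p["image"][:,:,::-1]
    if crop: x0,y0,x1,y1=crop; im=im[y0:y1,x0:x1]
    cv2.imwrite("pics/"+name,cv2.resize(im,None,fx=s,fy=s,interpolation=cv2.INTER_CUBIC))
def proj(p,X):
    c=p["R"]@np.array(X,float)+p["t"]; u=np.array(p["intrinsics"])@c; return (u[:2]/u[2]).round(1)
def onplane(p,u,v,z):
    R=np.array(p["R"]);t=np.array(p["t"]);d=R.T@np.linalg.inv(p["intrinsics"])@np.array([u,v,1.]);c=-R.T@t
    return (c+d*(z-c[2])/d[2]).round(1)
def tri(obs):
    A=[];b=[]
    for p,u,v in obs:
        R=np.array(p["R"]);t=np.array(p["t"]);d=R.T@np.linalg.inv(p["intrinsics"])@np.array([u,v,1.]);d/=np.linalg.norm(d);c=-R.T@t
        M=np.eye(3)-np.outer(d,d);A.append(M);b.append(M@c)
    return np.linalg.lstsq(np.vstack(A),np.hstack(b),rcond=None)[0].round(1)
E
python3 - <<'E'
from h import *
a=snapshot("scene");b=snapshot("side")
im=np.vstack([a["image"],b["image"]])[:,:,::-1]
cv2.imwrite("pics/a.png",cv2.resize(im,(480,600),interpolation=cv2.INTER_AREA)) if 0 else (save(a,"a.png",None,1.25),save(b,"b.png",None,1.25))
for n,p in(("scene",a),("side",b)):
  for q in("press_edge","lock_hole","lock_pin"):
    print(n,q,[(np.round(r["location"],1),round(r["conf"],2),proj(p,r["location"])) for r in place_of(p,q)])
s=sense();print(s["time"],s["tool_pos"],s["tcp_rot"])
E
```

```text
scene press_edge []
scene lock_hole []
scene lock_pin [(array([681.1, 222.8,  -2.6]), 0.64, array([228.7, 230.2])), (array([323.2, 333.9,  -1.9]), 0.56, array([263.3, 302.3])), (array([420.6, 344.9,  18.5]), 0.45, array([241.5, 282.1]))]
side press_edge [(array([ 431.8, -283.4,  113.4]), 0.53, array([382.9, 184.7]))]
side lock_hole [(array([ 469.1, -394.8,  143.5]), 0.97, array([384.7, 166.9]))]
side lock_pin [(array([323.7, 339.4,  -1.5]), 0.84, array([322.6, 326. ])), (array([419.5, 341.7,  20.3]), 0.54, array([285.3, 305.9])), (array([676.8, 224.6,   1.5]), 0.47, array([234.7, 262.9]))]
0.4 [ 220.20072077 -558.07038338  248.13095648] [-1.79985265e+02 -1.29568858e-03  2.15305506e+01]
```

View pics/a.png

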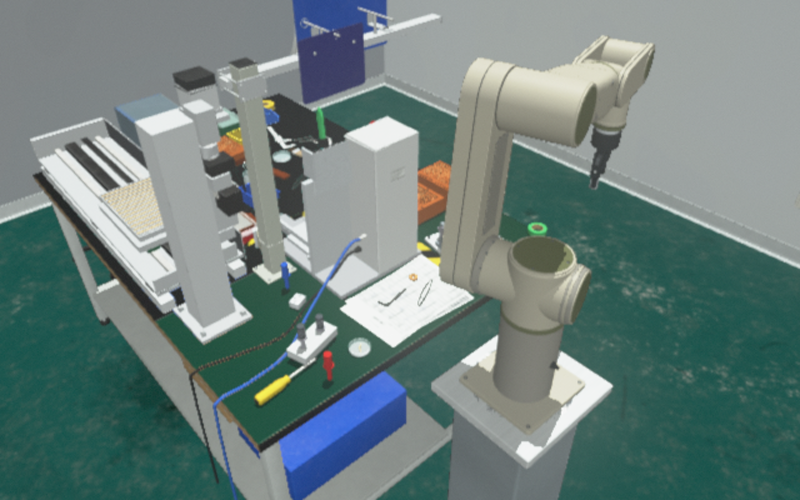

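View pics/b.png

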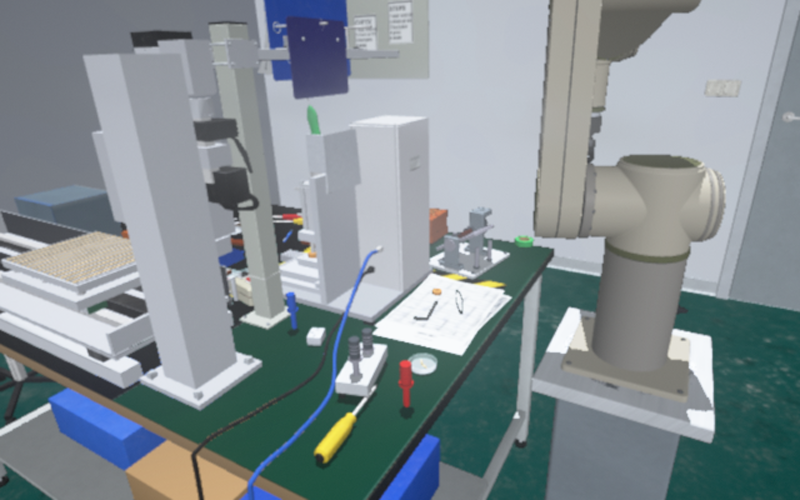

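Candidates in the side view (image pixels, not enlarged): red pin (323,305), blue pin (233,248), rack left pin (283,285), rack right pin (294,275). Only the two rack pins are grey. I'll check these in close crops, along with the fixture and the wrist view.

```bash
python3 - <<'E'
from h import *
b=snapshot("side");w=snapshot("wrist")
c=b["image"]
A=cv2.resize(c[245:325,250:350],(400,320),interpolation=cv2.INTER_CUBIC);B=cv2.resize(c[155:235,335:435],(400,320),interpolation=cv2.INTER_CUBIC)
W=cv2.resize(w["image"],(400,250))
im=np.zeros((570,800,3),np.uint8);im[:320,:400]=A;im[:320,400:]=B;im[320:,:400]=W
cv2.imwrite("pics/c.png",im[:,:,::-1])
for q in("press_edge","lock_hole"):
    print(q,[(np.round(r["location"],1),round(r["conf"],2),proj(w,r["location"])) for r in place_of(w,q)])
print(w["R"],w["t"],w["intrinsics"])
E
```

```text
press_edge []
lock_hole []
[[ 0.36693702 -0.93024523 -0.00102186]
 [-0.88539977 -0.34958417  0.30636279]
 [-0.28534975 -0.11151109 -0.95191428]] [-598.65049788  -39.1902418   380.13427514] [[309.15349832   0.         322.96818385]
 [  0.         309.15349832 189.96782268]
 [  0.           0.           1.        ]]
```

View pics/c.png

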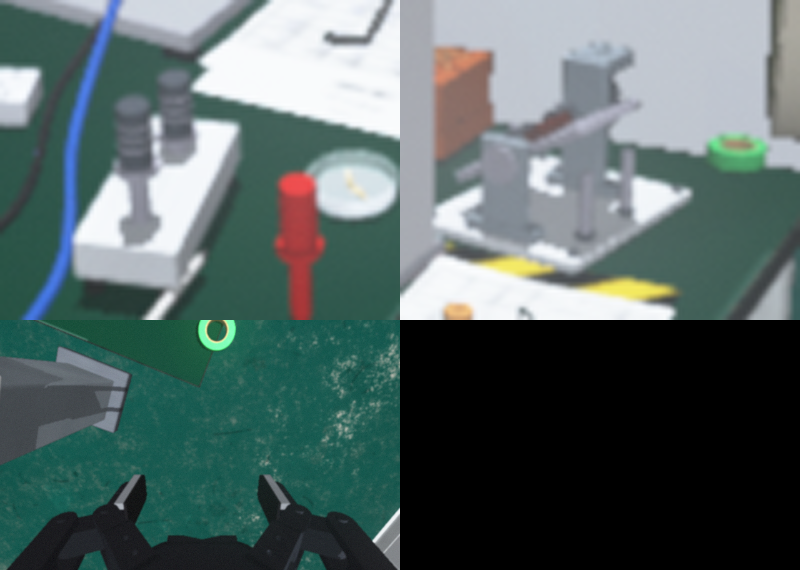

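The left rack pin (side view about (285,280)) shows a long bare shank and a higher head, so it is the lock pin. The right rack pin is the short one. The fixture's table has its near edge raised and the guide plate is at the far right. Next I move above the fixture for a close look.

```bash
python3 -m handwheel '[[-1,0,0,0,0,0,0.125],[-1,0,0,0,0,0,0.125],[-1,0,0,0,0,0,0.125],[-1,2.25,-2.8,-0.6,0,0,0],[-1,2.25,-2.8,-0.6,0,0,0],[-1,2.25,-2.8,-0.6,0,0,0],[-1,2.25,-2.8,-0.6,0,0,0],[-1,2.25,-2.8,-0.6,0,0,0],[-1,2.25,-2.8,-0.6,0,0,0],[-1,2.25,-2.8,-0.6,0,0,0],[-1,2.25,-2.8,-0.6,0,0,0],[-1,0,0,0,0,0,0]]'
python3 - <<'E'
from h import *
w=snapshot("wrist");b=snapshot("side");save(w,"w1.png")
for n,p in(("w",w),("side",b)):
 for q in("press_edge","lock_hole"):
    print(n,q,[(np.round(r["location"],1),round(r["conf"],2),proj(p,r["location"])) for r in place_of(p,q)])
E
```

```text
time: 1.6
tool_pos: [403.8, -329.8, 298.2]
tcp_rot: [-180.0, -0.2, 0.3]
ft_force: [0.7, 0.2, 0.1]
finger_gap: -0.2
grip_force: 0.0
w press_edge [(array([ 432.9, -284.9,  110.5]), 0.96, array([280.1, 142.3])), (array([ 465. , -388.9,  137.6]), 0.27, array([390.6, 111.9]))]
w lock_hole [(array([ 466.1, -388.9,  144.4]), 0.89, array([392.3, 111.1]))]
side press_edge [(array([ 432. , -285.8,  113.1]), 0.75, array([383. , 184.6]))]
side lock_hole [(array([ 466.7, -394.4,  146.6]), 0.97, array([385.3, 166.2]))]
```

View pics/w1.png

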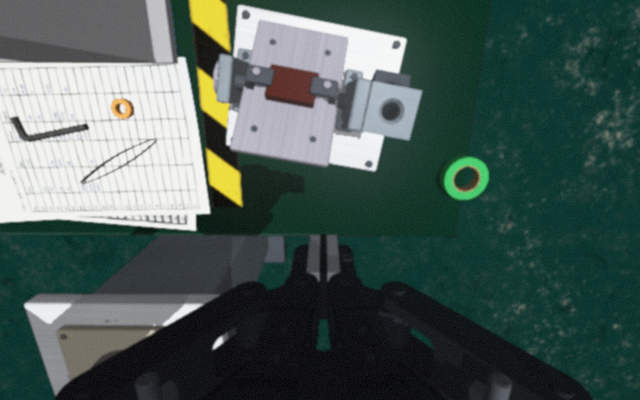

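The wrist view shows the fixture: guide hole at (393,110), table edge middle near (280,150), axis yawed about −11°. The hole is at about (466,−391), and the table middle at about (484,−298). I'll press the table at about (430,−288).

```bash
python3 -m handwheel '[[-1,1.3,-2.1,0,0,0,0],[-1,1.3,-2.1,0,0,0,0],[-1,0,0,3.6,0,0,0],[-1,0,0,3.6,0,0,0],[-1,0,0,3.6,0,0,0],[-1,0,0,3.6,0,0,0],[-1,0,0,1.0,0,0,0],[-1,0,0,1.0,0,0,0],[-1,0,0,1.0,0,0,0],[-1,0,0,0.7,0,0,0],[-1,0,0,0.5,0,0,0],[-1,0,0,0,0,0,0]]'
```

```text
time: 2.9
tool_pos: [426.5, -292.6, 110.6]
tcp_rot: [179.9, -0.1, 0.0]
ft_force: [0.4, 0.4, 0.7]
finger_gap: -0.1
grip_force: 0.0
```

```bash
python3 -m handwheel '[[-1,0,0,0.4,0,0,0],[-1,0,0,0.3,0,0,0],[-1,0,0,0.2,0,0,0],[-1,0,0,0,0,0,0]]'; python3 - <<'E'
from h import *
w=snapshot("wrist");b=snapshot("side")
A=cv2.resize(b["image"][155:235,335:435],(400,320),interpolation=cv2.INTER_CUBIC);W=cv2.resize(w["image"][:250,120:520],(400,250))
cv2.imwrite("pics/p.png",np.vstack([A,W])[:,:,::-1])
for n,p in(("w",w),("side",b)):
 for q in("press_edge","lock_hole"):
    print(n,q,[(np.round(r["location"],1),round(r["conf"],2)) for r in place_of(p,q)])
E
```

```text
time: 3.23
tool_pos: [426.4, -292.4, 102.0]
tcp_rot: [179.9, -0.1, 0.1]
ft_force: [-1.9, -1.6, 5.0]
finger_gap: 0.0
grip_force: 2.9
w press_edge [(array([ 424.7, -284.6,   86.5]), 0.81)]
w lock_hole []
side press_edge []
side lock_hole [(array([ 465.3, -393.5,  146.4]), 0.62)]
```

View pics/p.png

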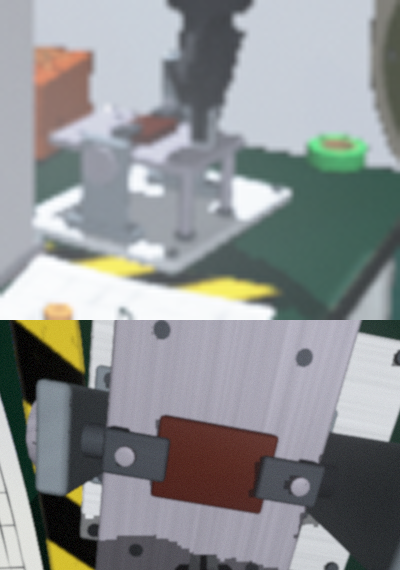

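The table is on or almost on the two stop posts. I'll press a little further to confirm it is hard down.

```bash
python3 -m handwheel '[[-1,0,0,0.15,0,0,0],[-1,0,0,0,0,0,0]]';python3 -m handwheel '[[-1,0,0,0.2,0,0,0],[-1,0,0,0,0,0,0],[-1,0,0,0,0,0,0]]'
```

```text
time: 3.7
tool_pos: [426.5, -292.5, 101.9]
tcp_rot: [179.9, -0.0, 0.1]
ft_force: [-7.6, 3.1, 18.1]
finger_gap: -0.1
grip_force: 9.3
time: 3.95
tool_pos: [426.5, -292.6, 101.8]
tcp_rot: [179.9, -0.0, 0.1]
ft_force: [-14.9, 9.5, 35.8]
finger_gap: 0.4
grip_force: 17.7
```

The force climbs with no further movement, so the table is hard on its stops. I lift, take one more look at the hole, then travel to the rack in front of the press.

```bash
python3 -m handwheel '[[-1,0,0,-2,0,0,0],[-1,0,0,-4,0,0,0],[-1,0,0,-4,0,0,0],[-1,0,0,-4,0,0,0],[-1,0,0,-4,0,0,0],[-1,-2,2.5,-2,0,0,0],[-1,-2,2.5,0,0,0,0],[-1,0,2,0,0,0,0],[-1,0,0,0,0,0,0],[-1,0,0,0,0,0,0]]'
python3 - <<'E'
from h import *
s=sense();print(s["tool_pos"],s["tcp_rot"])
w=snapshot("wrist");b=snapshot("side");save(w,"w2.png",(220,30,540,230),2.5)
for n,p in(("w",w),("side",b)):
 for q in("press_edge","lock_hole"):
    print(n,q,[(np.round(r["location"],1),round(r["conf"],2),proj(p,r["location"])) for r in place_of(p,q)])
np.savez("w2.npz",**{k:np.array(w[k]) for k in("R","t","intrinsics","image")})
E
```

```text
time: 4.78
tool_pos: [385.8, -362.3, 297.4]
tcp_rot: [-180.0, 0.0, -0.1]
ft_force: [-0.2, -0.3, -0.6]
finger_gap: 0.5
grip_force: 0.0
[ 385.82888549 -362.34631313  297.37106106] [-1.79950399e+02  3.23904912e-03 -5.06045705e-02]
w press_edge []
w lock_hole [(array([ 465.9, -389.5,  142.6]), 0.8, array([356.1,  88.6]))]
side press_edge [(array([ 423.7, -285. ,   88.5]), 0.92, array([384.9, 191.6]))]
side lock_hole [(array([ 466.6, -390.9,  145.5]), 0.95, array([385. , 166.7])), (array([419.7, 339.7,  18.5]), 0.15, array([285.8, 306.1]))]
```

View pics/w2.png

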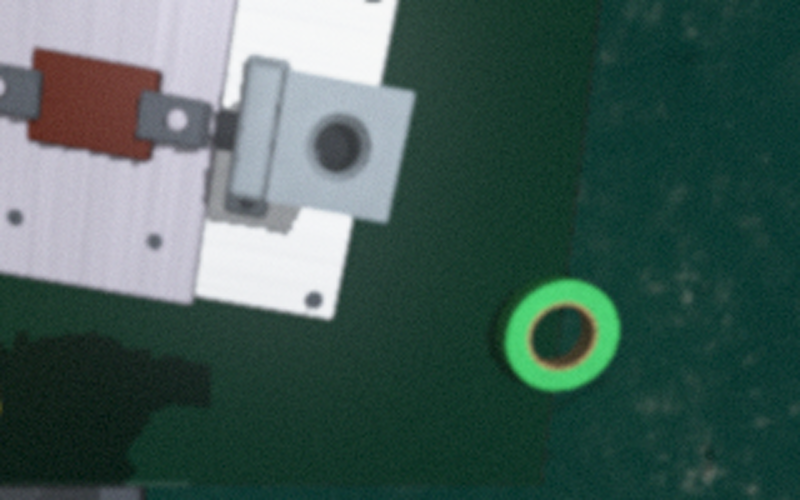

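```bash
python3 - <<'E'
from h import *
p=np.load("w2.npz");print(onplane(p,356.8,88.4,141))
E
python3 -m handwheel '[[0.9,-1.2,-3.5,0,0,0,0],[0.9,0,-4,0,0,0,0],[0.9,0,-4,0,0,0,0],[0.9,0,-4,0,0,0,0],[0.9,0,-4,0,0,0,0],[0.9,0,-4,0,0,0,0],[0.9,0,-4,0,0,0,0],[0.9,0,-4,0,0,0,0],[0.9,0,-4,0,0,0,0],[0.9,0,-4,0,0,0,0],[0.9,0,-4,0,0,0,0],[0.9,0,-4,0,0,0,0]]'
```

```text
[ 466.1 -390.2  141. ]
time: 6.08
tool_pos: [372.9, 115.4, 298.1]
tcp_rot: [-180.0, -0.1, 0.1]
ft_force: [1.9, 0.3, 0.5]
finger_gap: 81.1
grip_force: 0.0
```

```bash
python3 -m handwheel '[[0.9,0,-4,0,0,0,0],[0.9,0,-4,0,0,0,0],[0.9,0,-4,0,0,0,0],[0.9,0,-4,0,0,0,0],[0.9,0,-4,0,0,0,0],[0.9,0,-2,0,0,0,0],[0.9,0,0,0,0,0,0],[0.9,0,0,0,0,0,0]]'
python3 - <<'E'
from h import *
s=sense();print(s["tool_pos"],s["tcp_rot"])
w=snapshot("wrist");b=snapshot("side");save(w,"w3.png")
for n,p in(("w",w),("side",b)):
 for q in("lock_pin",):
    print(n,q,[(np.round(r["location"],1),round(r["conf"],2),proj(p,r["location"])) for r in place_of(p,q)])
np.savez("w3.npz",**{k:np.array(w[k]) for k in("R","t","intrinsics","image")})
E
```

```text
time: 6.75
tool_pos: [372.6, 334.0, 297.4]
tcp_rot: [180.0, 0.0, 0.2]
ft_force: [0.3, -1.0, 0.3]
finger_gap: 81.2
grip_force: 0.0
[372.62759782 334.0428886  297.35054917] [1.79952932e+02 4.75535794e-02 2.31706050e-01]
w lock_pin [(array([320. , 336.1,   1.8]), 0.96, array([322.2, 187. ])), (array([417.7, 342. ,  28.5]), 0.7, array([317.7, 118.5]))]
side lock_pin [(array([321.9, 340.7,  -1.9]), 0.84, array([323. , 326.8])), (array([417.8, 340.9,  22.2]), 0.65, array([286.1, 305.3])), (array([6.751e+02, 2.221e+02, 6.000e-01]), 0.62, array([235.8, 262.9]))]
```

View pics/w3.png

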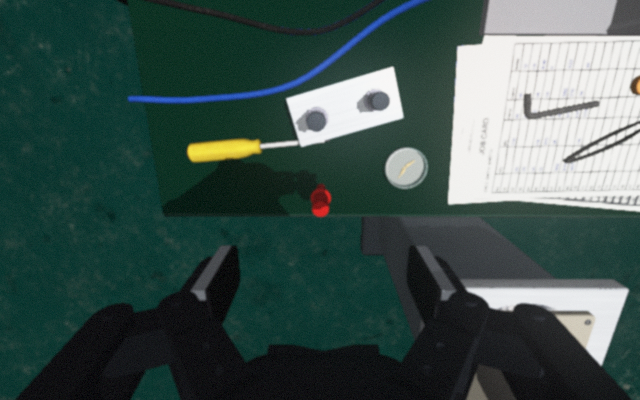

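The wrist view shows the rack with the long pin's head at (316,121), the short one at (380,101), and the red pin in front at (320,200). I'll grasp with the fingers part open (about 45 mm).

```bash
python3 - <<'E'
from h import *
p=np.load("w3.npz")
im=p["image"][95:145,290:345].astype(int).sum(2)
m=(im<260).astype(np.uint8);n,l,st,c=cv2.connectedComponentsWithStats(m);print(st,c+[290,95])
print(onplane(p,316,121,111),proj(p,[418,341,111]),proj(p,[418,341,22]))
E
python3 -m handwheel '[[0.1,2.2,0,0,0,0,0],[0.06,2.2,-0.6,0,0,0,0],[0.06,0,0,3,0,0,0],[0.06,0,0,3,0,0,0],[0.06,0,0,3,0,0,0],[0.06,0,0,0,0,0,0],[0.06,0,0,0,0,0,0]]'
```

```text
[[   0    0   55   50 2517]
 [   0    0    3    1    3]
 [   0   21    7   24   99]
 [  26   41   29    9  131]] [[317.0738975  117.94080254]
 [291.          95.        ]
 [292.07070707 130.8989899 ]
 [335.01526718 141.40458015]]
[422.3 342.3 111. ] [317.4 125.5] [318.6 117.8]
time: 7.53
tool_pos: [416.7, 337.4, 206.6]
tcp_rot: [179.9, 0.2, -0.0]
ft_force: [0.3, 0.5, 0.4]
finger_gap: 45.1
grip_force: 0.0
```

```bash
python3 - <<'E'
from h import *
s=sense();print(s["tool_pos"])
w=snapshot("wrist");save(w,"w4.png",(160,100,480,340),2)
print([(np.round(r["location"],1),round(r["conf"],2),proj(w,r["location"])) for r in place_of(w,"lock_pin")])
for x in(416,420,424): print(x,proj(w,[x,342,111]),proj(w,[x,342,96]))
print(proj(w,s["tool_pos"]))
np.savez("w4.npz",**{k:np.array(w[k]) for k in("R","t","intrinsics","image")})
E
```

```text
[416.71839639 337.43422719 206.61977544]
[(array([421.2, 341.7,  22.4]), 0.88, array([319.7, 165.8])), (array([318.8, 334.4,   2.8]), 0.55, array([326.4, 246. ]))]
416 [318.4 200. ] [318.6 193.7]
420 [318.3 195. ] [318.6 188.9]
424 [318.3 190. ] [318.5 184.2]
[325.6 268.9]
```

View pics/w4.png

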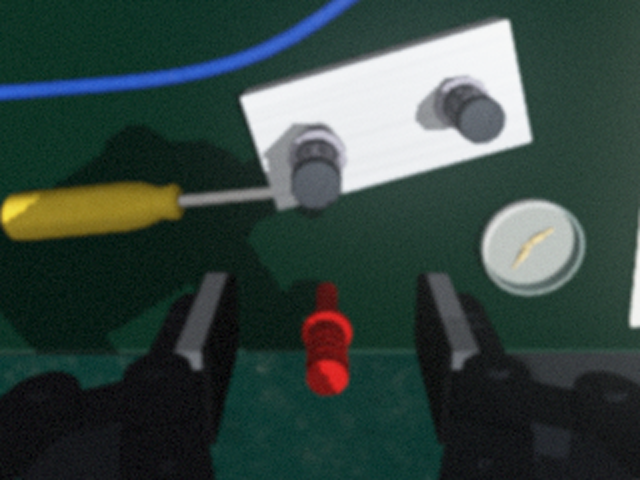

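The head centre is at about (318.5,190.5), so the pin is at about (422.5,342). Descend, grip, check.

```bash
python3 -m handwheel '[[0.06,0.6,-0.45,0,0,0,0],[0.06,0,0,3.5,0,0,0],[0.06,0,0,3.5,0,0,0],[0.06,0,0,2.5,0,0,0],[0.06,0,0,1.6,0,0,0],[0.06,0,0,0,0,0,0],[-1,0,0,0,0,0,0],[-1,0,0,0,0,0,0],[-1,0,0,0,0,0,0],[-1,0,0,0,0,0,0],[-1,0,0,0,0,0,0]]' 60
```

```text
time: 8.55
tool_pos: [425.3, 344.1, 99.6]
tcp_rot: [-179.9, -0.2, 0.0]
ft_force: [0.1, -3.9, 7.9]
finger_gap: 18.3
grip_force: 58.5
```

```bash
python3 -m handwheel '[[-1,0,0,-1,0,0,0],[-1,0,0,-1,0,0,0],[-1,0,0,-2,0,0,0],[-1,0,0,-4,0,0,0],[-1,0,0,-4,0,0,0],[-1,0,0,-4,0,0,0],[-1,0,0,-3,0,0,0],[-1,0,0,0,0,0,0],[-1,0,0,0,0,0,0]]'; python3 - <<'E'
from h import *
s=sense();print(s["tool_pos"],s["finger_gap"])
w=snapshot("wrist");b=snapshot("side");a=snapshot("scene")
u,v=proj(b,s["tool_pos"]).astype(int)
u2,v2=proj(a,s["tool_pos"]).astype(int)
f=lambda im,u,v:cv2.resize(im[v-30:v+50,u-40:u+40],(390,390),interpolation=cv2.INTER_CUBIC)
W=cv2.resize(w["image"][150:350,220:420],(390,390),interpolation=cv2.INTER_CUBIC)
B=cv2.resize(b["image"][v-30:v+50,u-40:u+40],(390,390),interpolation=cv2.INTER_CUBIC)
cv2.imwrite("pics/g.png",np.hstack([W,B])[:,:,::-1]);print(u,v,proj(b,[*s["tool_pos"][:2],s["tool_pos"][2]-78]),proj(w,[*s["tool_pos"][:2],s["tool_pos"][2]-78]))
for n,p in(("w",w),("b",b),("a",a)):print(n,[(np.round(r["location"],1),round(r["conf"],2)) for r in place_of(p,"lock_pin")])
E
```

```text
time: 9.3
tool_pos: [424.7, 344.7, 291.5]
tcp_rot: [-179.7, -0.3, 0.1]
ft_force: [-1.1, -0.2, -1.4]
finger_gap: 18.1
grip_force: 58.5
[424.67667918 344.70744945 291.47009359] 18.053455263372935
274 194 [276.7 229.6] [325.3 208.6]
w [(array([419.8, 345.2, 213.5]), 0.7)]
b [(array([ 6.767e+02,  2.212e+02, -3.000e-01]), 0.76), (array([319.7, 341.7,   1.5]), 0.65), (array([414.9, 342.8, 210.4]), 0.58)]
a [(array([325.7, 333.7,  -1.6]), 0.66), (array([678.1, 224.2,  -3. ]), 0.6), (array([421.9, 346.1, 206.9]), 0.56)]
```

View pics/g.png

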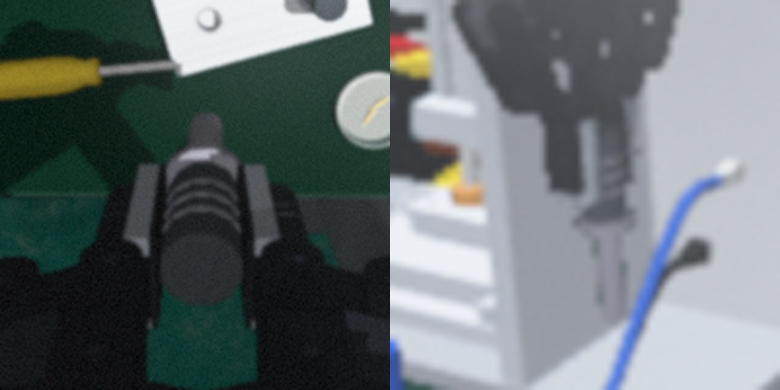

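The long pin is held straight, with its tip about 80 mm below the TCP. I'll carry it back in front of the press.

```bash
python3 -m handwheel '[[-1,-2.5,1,0,0,0,0],[-1,-2.5,3,0,0,0,0],[-1,0,4,0,0,0,0],[-1,0,4,0,0,0,0],[-1,0,4,0,0,0,0],[-1,0,4,0,0,0,0],[-1,0,4,0,0,0,0],[-1,0,4,0,0,0,0],[-1,0,4,0,0,0,0],[-1,0,4,0,0,0,0],[-1,0,4,0,0,0,0],[-1,0,4,0,0,0,0]]' && python3 -m handwheel '[[-1,0,4,0,0,0,0],[-1,0,4,0,0,0,0],[-1,0,4,0,0,0,0],[-1,0,4,0,0,0,0],[-1,0,4,0,0,0,0],[-1,0,4,0,0,0,0],[-1,0,4,0,0,0,0],[-1,0,2,0,0,0,0],[-1,0,0,0,0,0,0]]'
```

```text
time: 10.6
tool_pos: [373.0, -98.3, 286.2]
tcp_rot: [-180.0, 0.0, 0.0]
ft_force: [0.6, 0.6, -1.1]
finger_gap: 18.1
grip_force: 58.7
time: 11.35
tool_pos: [372.7, -399.9, 284.8]
tcp_rot: [-179.9, 0.1, -0.2]
ft_force: [0.3, 0.1, -0.6]
finger_gap: 18.7
grip_force: 58.8
```

```bash
python3 -m handwheel '[[-1,3.2,-0.3,0,0,0,0],[-1,3.2,-0.3,0,0,0,0],[-1,3.1,-0.3,1,0,0,0],[-1,0,0,1.7,0,0,0],[-1,0,0,1.6,0,0,0],[-1,0,0,0,0,0,0],[-1,0,0,0,0,0,0]]'; python3 - <<'E'
from h import *
s=sense();T=s["tool_pos"];print(T,s["finger_gap"])
w=snapshot("wrist");save(w,"w5.png",(225,110,425,260),4)
print([proj(w,[T[0]+d,T[1],T[2]-80]) for d in(-4,0,4)],proj(w,[466.1,-390.2,141]))
for q in("lock_hole","lock_pin"):print(q,[(np.round(r["location"],1),round(r["conf"],2),proj(w,r["location"])) for r in place_of(w,q)])
b=snapshot("side");print([(np.round(r["location"],1),round(r["conf"],2)) for q in("lock_hole","lock_pin","press_edge") for r in place_of(b,q)])
E
```

```text
time: 11.93
tool_pos: [468.4, -386.1, 242.0]
tcp_rot: [-179.8, 0.2, 0.1]
ft_force: [-0.6, -0.2, 0.3]
finger_gap: 18.4
grip_force: 58.8
[ 468.41416012 -386.14437587  241.95977571] 18.359947144018058
[array([325.1, 211.8]), array([325.1, 206.6]), array([325.1, 201.3])] [330.2 199.7]
lock_hole [(array([ 468.7, -387.7,  141.1]), 0.64, array([327. , 196.5]))]
lock_pin [(array([ 462.4, -386.5,  167. ]), 0.89, array([325.6, 217.2]))]
[(array([ 467.8, -392.2,  145.6]), 0.59), (array([3.204e+02, 3.409e+02, 3.000e-01]), 0.75), (array([676.9, 223.7,   1.2]), 0.52), (array([ 463.5, -387.2,  165.6]), 0.51), (array([ 426.7, -281. ,   83.8]), 0.58)]
```

View pics/w5.png

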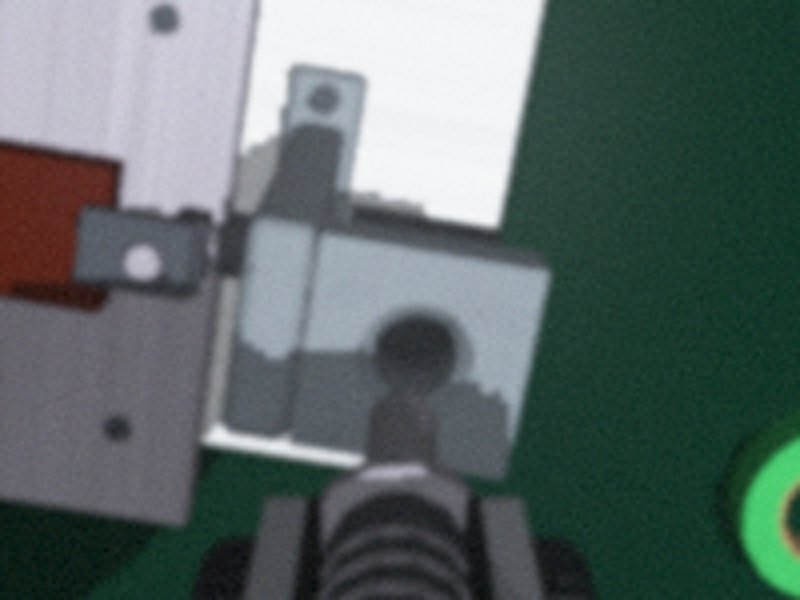

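The pin tip is at about (325.7,213) and the hole at about (330,197.5). The tip needs about +4.5 mm x and −3.5 mm y. Shift, then lower with force checks.

```bash
python3 -m handwheel '[[-1,0.45,0.35,0,0,0,0],[-1,0,0,0,0,0,0],[-1,0,0,1,0,0,0],[-1,0,0,1,0,0,0],[-1,0,0,0.5,0,0,0],[-1,0,0,0.5,0,0,0],[-1,0,0,0,0,0,0]]'; python3 -m handwheel '[[-1,0,0,0.5,0,0,0],[-1,0,0,0.5,0,0,0],[-1,0,0,0,0,0,0]]'
```

```text
time: 12.87
tool_pos: [472.6, -390.0, 211.3]
tcp_rot: [-179.8, 0.2, 0.0]
ft_force: [-0.5, 2.0, -1.6]
finger_gap: 18.0
grip_force: 58.7
time: 13.12
tool_pos: [472.8, -390.3, 202.6]
tcp_rot: [-179.9, 0.1, 0.0]
ft_force: [-2.7, 2.5, -2.4]
finger_gap: 18.4
grip_force: 58.5
```

It's in the guide hole with almost no force. Continuing.

```bash
python3 -m handwheel '[[-1,0,0,0.5,0,0,0],[-1,0,0,0.5,0,0,0],[-1,0,0,0,0,0,0]]'; python3 -m handwheel '[[-1,0,0,0.5,0,0,0],[-1,0,0,0.5,0,0,0],[-1,0,0,0,0,0,0]]'; python3 -m handwheel '[[-1,0,0,0.4,0,0,0],[-1,0,0,0.3,0,0,0],[-1,0,0,0,0,0,0]]'
```

```text
time: 13.37
tool_pos: [472.8, -390.4, 192.9]
tcp_rot: [-179.9, 0.1, 0.0]
ft_force: [-3.8, 2.5, -1.8]
finger_gap: 18.5
grip_force: 58.6
time: 13.62
tool_pos: [472.7, -390.4, 183.0]
tcp_rot: [-179.9, 0.1, 0.0]
ft_force: [-4.0, 2.7, -2.3]
finger_gap: 18.2
grip_force: 58.6
time: 13.87
tool_pos: [472.7, -390.5, 176.4]
tcp_rot: [-179.9, 0.1, 0.0]
ft_force: [-5.8, 3.9, 0.6]
finger_gap: 18.3
grip_force: 58.8
```

```bash
python3 -m handwheel '[[-1,0,0,0.3,0,0,0],[-1,0,0,0.15,0,0,0],[-1,0,0,0,0,0,0]]'; python3 -m handwheel '[[-1,0,0,0.15,0,0,0],[-1,0,0,0,0,0,0]]'
```

```text
time: 14.12
tool_pos: [472.7, -390.7, 173.0]
tcp_rot: [-180.0, 0.1, 0.0]
ft_force: [-8.9, 4.4, 7.0]
finger_gap: 18.3
grip_force: 59.4
time: 14.28
tool_pos: [472.8, -390.7, 172.9]
tcp_rot: [-180.0, 0.1, 0.0]
ft_force: [-12.7, 9.4, 15.0]
finger_gap: 17.9
grip_force: 60.4
```

Motion has stopped at the home height with the force rising: the collar is seated. Release, lift, and look.

```bash
python3 -m handwheel '[[0.1,0,0,0,0,0,0],[0.1,0,0,0,0,0,0],[0.1,0,0,0,0,0,0],[0.1,0,0,0,0,0,0],[0.1,0,0,-1,0,0,0],[0.1,0,0,-2,0,0,0],[0.1,0,0,-4,0,0,0],[0.1,0,0,-4,0,0,0],[0.1,-4,0,0,0,0,0],[0.1,-4,0,0,0,0,0],[0.1,0,0,0,0,0,0],[0.1,0,0,0,0,0,0]]'; python3 - <<'E'
from h import *
w=snapshot("wrist");b=snapshot("side")
A=cv2.resize(b["image"][135:235,335:435],(400,400),interpolation=cv2.INTER_CUBIC);W=cv2.resize(w["image"][0:200,220:420],(400,400),interpolation=cv2.INTER_CUBIC)
cv2.imwrite("pics/z.png",np.hstack([A,W])[:,:,::-1])
print(sense()["tool_pos"],[(n,q,np.round(r["location"],1),round(r["conf"],2)) for n,p in(("b",b),("w",w)) for q in("lock_pin","press_edge") for r in place_of(p,q)])
E
```

```text
time: 15.28
tool_pos: [392.2, -391.2, 281.6]
tcp_rot: [180.0, -0.0, -0.1]
ft_force: [-0.1, 0.1, 0.7]
finger_gap: 47.2
grip_force: 0.0
[ 393.96933848 -391.19106275  281.52326224] [('b', 'lock_pin', array([322.2, 341. ,  -1.5]), 0.77), ('b', 'lock_pin', array([ 462.6, -389.5,   91.4]), 0.55), ('b', 'lock_pin', array([675.7, 221.9,   2.5]), 0.48), ('b', 'press_edge', array([ 421.2, -283.3,   87.6]), 0.93), ('w', 'lock_pin', array([ 468.5, -392.4,   95.7]), 0.65), ('w', 'press_edge', array([ 426.5, -284. ,   83.2]), 0.89)]
```

View pics/z.png

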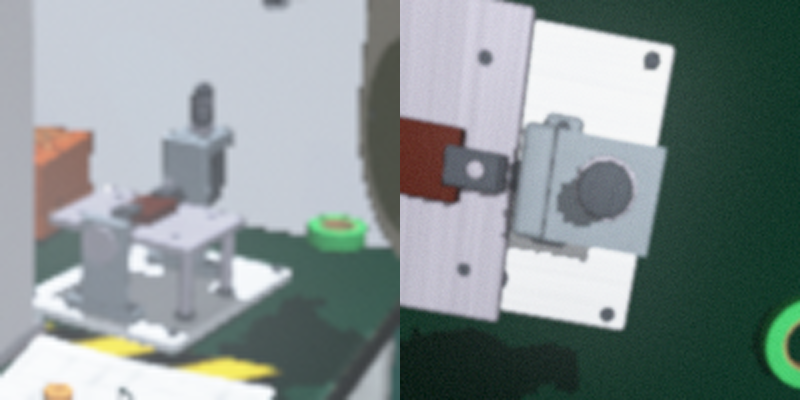

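The pin is upright with its collar on the guide plate, tip estimated at z of 91–96 against 95 for home. The table is level at z ≈ 85, and the robot is clear of everything.

```bash
python3 -c "
from bench import hand_in
print(hand_in())"
```

```text
the job is handed in; nothing more can be done
None
```

The table is level on its stops, the longer pin is fully home in the guide hole with its collar on the plate, the gripper is clear, and the job was handed in at about 15 s of the 64 s allowed.

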